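Load a coupon holder under the stage clip

TASK

Load the coupon holder into the abrasion stage without picking it up: with one fingertip press the clip's press bar down so that its jaw rises, and while you keep it down push the holder by its lip with the other fingertip, along the channel and under the jaw, until it is fully home against the end stop. Only then let the clip up so that the jaw clamps the holder, and draw away. Leave the loose things on and beside the stage where they are.

Things in the scene. Friction and masses are not known exactly. Their poses are not given: they have to be found in the camera images.
- stage: Specimen stage, grey slab 260 x 195 mm, fixed; its deck is 30 mm above the table. Origin at table height under the channel's centreline; x = push direction, y from the channel to the press bar, z up. The channel is the deck between two rails 5 mm high, inner faces at y = +-22 mm, x -120 to 85 mm.
- stop (a point): Middle of the end stop's face at x = 85 mm of the stage, 6 mm above the deck: a 12 mm high block across the channel's far end, which the holder's front edge meets when home. Axes as the stage's.
- holder: The flat part to push, in the channel: aluminium plate 100 (x) x 40 (y) x 6 mm, black test panel on it, 0.1 kg. Origin at the centre of its underside, axes as the stage's. At its rear (x -50 to -45 mm) an upright lip 36 mm wide rises to 34 mm above the underside. Home: origin at stage x = 35 mm. It starts 35 to 55 mm short, its front edge just before the jaw.
- lip (a point): Centre of the rear face of the holder's lip (the face to push), 20 mm above the holder's underside; axes as the holder's.
- clip (a joint): Spring clip, a rocker hinged along the stage's x at y = 45 mm, 48 mm above the table. 0 = at rest, jaw 2 mm over the deck, barring the holder's way; grows (rad) as the press bar goes down and the jaw up, stop at 0.32. The jaw clears the plate above 0.11; hold 0.2 to 0.28. Clamped on the plate it reads 0.10. 5 N (start) to 9 N (stop) at mid-width of the bar; springs back when let go.
- press_bar (a point): Centre of the top of the press bar, a flat steel strip 110 mm long (stage x -115 to -5 mm), 34 mm wide (stage y 54 to 88 mm). At rest its top is 52 mm above the table; at 0.24 rad it is 6 mm lower at mid-width. Press it anywhere along its length; a fingertip may slide along it. Axes as the stage's, tilted by the joint.
- jaw (a point): Centre of the underside of the jaw's nose (16 x 8 mm), over the channel's centreline at stage x = 66 mm (58 to 74), on an arm from the hinge whose top is 55 mm above the table. It rises about 45 mm x joint angle.
- weight: Brass knobbed weight, 36 mm across and 36 mm high, standing on the deck; leave alone. Origin at the centre of its underside.
- stylus: Dark steel stylus, 22 mm across its foot and 50 mm high, standing on the deck; leave alone. Origin at the centre of its underside.
- spare: Spare coupon holder, the same shape as the other, lying on the table beside the stage; leave alone. Origin at the centre of its underside.
- solvent: White bottle, 44 mm across and 85 mm high, on the table beside the press bar's side of the stage; leave alone. Origin at the centre of its underside.
Not all that is in view belongs to the job. Leave any brown, orange or yellow look-alike of the holder alone.

How it is judged:
On the way, in this order (a step that is already met when the one before it is completed fails the run):
1. A fingertip holds the clip down, its jaw clear of the plate's thickness (joint above 0.13), before the holder is under the jaw (value of joint clip above 0.13 rad and contact force between the fingers and clip above 1 N and x of holder in the frame of stage below 0.008 m), for 0.2 s.
2. The holder is home against the stop (within 4 mm) with the clip still held down by the fingers (value of joint clip above 0.115 rad and contact force between the fingers and clip above 1 N and x of holder in the frame of stage above 0.031 m), for 0.1 s.
At the end, for the whole second after the job is handed in: The holder lies flat in the channel, within 4 mm of the end stop and at rest, with the jaw of the let-go clip clamping it (more than 1.5 N, clip joint 0.06 to 0.125 rad) (x of holder in the frame of stage above 0.031 m and z of holder in the frame of stage below 0.033 m and angle between the x axis of holder and the x axis of stage, either way round below 0.08 rad and value of joint clip between 0.06 and 0.125 rad and contact force between clip and holder above 1.5 N and linear speed of holder below 0.01 m/s); the robot touches nothing.
It fails at once if The jaw was let down on the holder part-way (clip joint under 0.115 with the holder's front at least 5 mm under the jaw and still more than 5 mm short of the stop) (value of joint clip below 0.115 rad and x of holder in the frame of stage between 0.013 and 0.03 m).
It fails at once if The holder was lifted (over 8 mm off the deck) or tipped (z of holder in the frame of stage above 0.038 m or angle between holder's own z axis and vertical above 0.2 rad).
It fails at once if A loose thing on or beside the stage was moved by more than 15 mm (distance of any of weight, stylus, spare, solvent from where it was at the start of the episode above 0.015 m).
It also fails if it takes over 46 s, if anything falls off the work surface, if the arm or the gripper's body presses on something with over 40 N, if the wrist force passes 120 N, or if a joint passes its speed limit or range.

ROBOT

A 7-joint arm with a two-finger parallel gripper is mounted at the origin on the work surface. World frame = base frame: x ahead of the robot, y to its left, z up, the work surface at z = 0. Lengths are in m, angles in rad, forces in N, time in s.
With the tool pointing down it reaches from about 0.4 to 0.875 m from the base axis. Payload 19.3 kg.
Tool frame: the origin (TCP) lies midway between the tips of the shut fingers; the grasp point (between the pads) lies 19 mm behind it; z points along the fingers, y is the direction in which the jaws open and shut (so a half turn about z gives the same grasp; the last joint's range is limited). The gripper opens to 85 mm and grips with 20 to 120 N. Pads are 22 mm wide; open, the fingers measure 114 mm over their backs; the gripper's body (76 mm by 85 mm) begins 54 mm behind the grasp point. The pads swing forward as they close: fully open they stand 13 mm farther back than shut.
Start: joints at [1.087, 0.521, -0.036, 1.599, 0.021, 1.021, -0.113], TCP at [0.251, -0.572, 0.231] pointing down, gripper open.
Joint ranges: [-2.91, 2.91], [-0.3, 2.13], [-1.5, 1.42], [0.17, 2.43], [-1.26, 4.41], [0.16, 1.93], [-2.52, 2.52]. Speed limits (rad/s): [1.89, 1.89, 2.39, 2.39, 3.01, 3.01, 3.01].

INTERFACE

Orientations are given as a unit quaternion [w, x, y, z].
In Python, from station import observe, snapshot, hand_in, cut_out gives the robot as it stands.
- The arm moves only by the tool play_rows, never from a script. Its argument "targets" is a list of rows, each a list of 7 numbers: the shift along the world's x, y, z in m, then the turn, a rotation vector about the world's x, y, z in degrees, then the opening, from 0 (shut) to 1 (fully open). In form: [[x, y, z, wx, wy, wz, claw], ...]. A call has exactly 5 rows; each row is the pose to reach, as a shift and turn from the pose commanded when the call began; what a row does not reach only later rows make up. A row lasts 1/10 s, in which the tool goes at most 50 mm and 8.59 degrees, less where a joint would pass 70% of its speed; a pose out of reach is approached as far as the arm can. A call with a gripper value outside its range is refused whole. The fingers move at their own pace and stop on an object; "newtons" is the grip in N (left out, the last holds). Time passes only in rows, so rows that repeat a pose let the fingers close, or fill a call up. It gives the time, the measured TCP pose, the force and the opening at its end, in the units of the state.
- observe(): the state, without advancing time (a new reading comes with each control period).
- snapshot(name): name is "scene" or "top" or "wrist"; returns a dict with "frame" (400x640x3 uint8, red, green, blue), "z_map" (400x640 float32, m along the optical axis (not along the pixel's ray), 0 where there is no reading), "vertical_fov" (degrees; the focal length in pixels is half the picture's height over the tangent of half this angle, whatever the lens; pixels are square), "cx", "cy" (the principal point, pixels), "eye" and "attitude" of the camera in the world. Camera axes: x right, y up, looking along -z (the intrinsics and any distortion apply to the point x, -y, -z); pixel columns grow to the right and rows downward; lengths in m; the calibration is good to about 2 mm. A picture is of the moment at which its call begins.
- hand_in(): hands the job in, once; it reports no verdict.
Trained networks look in a picture, given as the dict that the camera call returned (one of the last four; its "shot" number tells which), for a name from the list of things; names that differ only in an ending like _2 or _b are one class to them, and where a whole thing is asked for, a point or a joint stands for the part that bears it (a point fixed in the world has none). Each returns a list of dicts, best first, with "conf" (0 to 1); they miss things now and then, are a little off and sometimes report something else, mostly with a low value. They report only what shows in the picture. A call takes as long as a camera call. They do not tell look-alikes from the thing itself.
- cut_out(picture, label): "region" (400x640 bool, what is visible of it) and "rect" ([left, top, right, bottom] in pixels, round what is visible of it).
The state is a dict: "time_s": time; "joint_positions": joint angles; "joint_velocities": joint speeds; "joint_torque": joint torques, N m; "tcp_pos": TCP position; "orientation": TCP orientation; "ft_force": force on the tool from outside, world axes, zero at the start; "ft_torque": the same for the moment, N m; "width": finger opening in m.
Only numpy, scipy, OpenCV 4.12 (cv2) and the standard library are available. Lean on these libraries where they do the work, as an engineer would, in place of code of your own. Each camera call takes 0.05 s, during which the arm holds its last target. There are 200 camera calls.

## Working session

There is one attempt and no reset: what is moved stays moved. The work goes in short steps, Python scripts to look and compute and a tool call to move; the robot and the scene stay as the last step left them, time stands still between calls to the robot, and variables do not carry over. Pictures are saved under pics/ and viewed, about 8 in all and at most 12, crops included, and the job is handed in when it is done.

Besides the shell and the picture viewer there is one more tool, called by a JSON object that holds its "op" and its "data". play_rows: Moves the arm, as the interface text tells. Its arguments: {"type":"object","properties":{"targets":{"type":"array","items":{"type":"array","items":{"type":"number"}}},"newtons":{"type":"number"}},"required":["targets"]}

```bash
ls; mkdir -p pics; cat > h.py <<'E'
import numpy as np, cv2
from station import observe, snapshot, hand_in, cut_out
from scipy.spatial.transform import Rotation as R
def rot(a):
    a=np.array(a,float)
    return a if a.shape==(3,3) else R.from_quat([a[1],a[2],a[3],a[0]]).as_matrix()
def cloud(s):
    z=s["z_map"]; f=200/np.tan(np.radians(s["vertical_fov"])/2)
    v,u=np.mgrid[0:400,0:640]
    P=np.stack([(u-s["cx"])/f*z,-(v-s["cy"])/f*z,-z],-1)
    W=P@rot(s["attitude"]).T+np.array(s["eye"]); W[z<=0]=np.nan
    return W
def save(n,im): cv2.imwrite("pics/"+n,np.ascontiguousarray(im[...,::-1]))
E
python3 - <<'E'
from h import *
for n in("scene","top"):
    s=snapshot(n); save(n+".png",s["frame"]); np.savez(n+".npz",W=cloud(s),F=s["frame"])
    print(n,{k:v for k,v in s.items() if k not in("frame","z_map")})
    W=cloud(s)
    for l in("stage","holder","clip","weight","stylus","spare","solvent"):
        for d in cut_out(s,l)[:3]:
            p=W[d["region"]]; print(l,round(d["conf"],2),d["rect"],np.nanmedian(p,0).round(3),np.nanmax(p[:,2]).round(3))
print(observe())
E
```

```text
pics
scene {'vertical_fov': 49.544625659430864, 'cx': 321.18569236398497, 'cy': 194.98810907458343, 'eye': array([ 1.20930437, -0.25389297,  0.50130077]), 'attitude': array([0.73330031, 0.4067278 , 0.25709376, 0.48036024]), 'shot': 1}
stage 0.87 [215.8, 164.9, 356.8, 268.3] [ 0.598 -0.039  0.031] 0.067
holder 0.78 [321.0, 258.7, 375.5, 325.2] [ 0.781 -0.016  0.007] 0.037
holder 0.75 [154.9, 174.3, 193.5, 208.2] [ 0.377 -0.211  0.007] 0.037
holder 0.64 [258.3, 179.2, 294.2, 222.0] [ 0.521 -0.042  0.038] 0.066
clip 0.79 [282.5, 163.7, 318.2, 224.8] [0.515 0.012 0.053] 0.058
weight 0.89 [246.4, 218.8, 267.5, 245.5] [ 0.633 -0.109  0.05 ] 0.068
stylus 0.63 [233.0, 185.7, 243.4, 215.6] [ 0.538 -0.112  0.051] 0.082
stylus 0.24 [282.2, 162.4, 318.5, 226.0] [0.512 0.014 0.053] 0.058
spare 0.75 [175.9, 209.1, 203.7, 260.8] [ 0.536 -0.214  0.008] 0.036
solvent 0.88 [365.2, 183.1, 389.0, 230.3] [0.64  0.117 0.047] 0.088
top {'vertical_fov': 50.554154422061785, 'cx': 317.6915669549936, 'cy': 205.3439081927209, 'eye': array([0.46027338, 0.02415544, 0.87172289]), 'attitude': array([ 0.70576214,  0
[... 896 characters left out ...]
t_positions': array([ 1.08683779,  0.52139347, -0.0363155 ,  1.5994887 ,  0.02119802,
        1.02111263, -0.11282889]), 'joint_velocities': array([ 0.00034713, -0.00137152, -0.00094401, -0.00101951,  0.00019316,
       -0.00013929,  0.00103777]), 'joint_torque': array([-1.25585651e-03, -9.26766658e+01,  1.97716601e+00, -3.70228386e+01,
        1.78414414e-02,  1.87286991e-03,  3.46664103e-05]), 'tcp_pos': array([ 0.25126745, -0.57226052,  0.23129873]), 'orientation': array([-9.78627875e-06,  9.78682820e-01,  2.05377547e-01,  2.33417237e-06]), 'ft_force': array([-0.82360585,  0.59774974,  0.26122225]), 'ft_torque': array([-0.04326515, -0.01421734,  0.03997431]), 'width': 0.08517400115711711}
```

View image.

```bash
python3 - <<'E'
from h import *
a=cv2.imread("pics/top.png")[150:350,210:470]; a=cv2.resize(a,None,fx=3,fy=3,interpolation=2)[:600]
cv2.imwrite("pics/v1.png",a)
b=cv2.imread("pics/scene.png")[140:340,140:400]; cv2.imwrite("pics/v2.png",cv2.resize(b,None,fx=3,fy=3,interpolation=2))
E
```

```text
(no output)
```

View pics/v1.png

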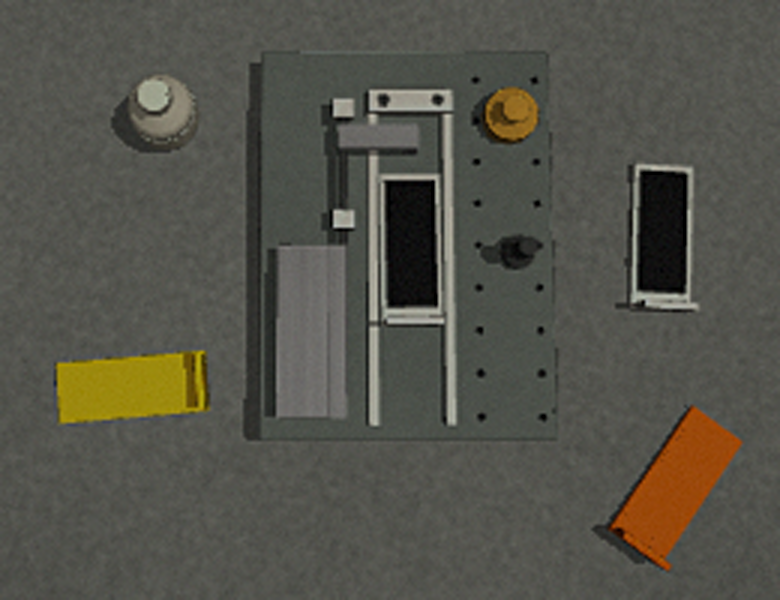

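View pics/v2.png

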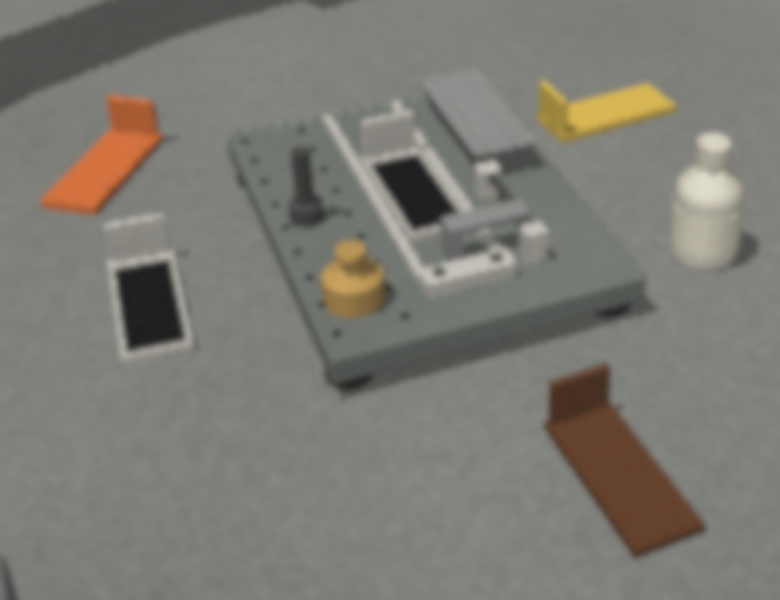

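Candidates for the holder: the silver one with a black panel in the channel (full top image ~(347,231)), the spare beside the stage (~(430,230)), and yellow (~(255,279)), orange (~(435,312)) and brown (scene view only) look-alikes. The right one is in the channel, behind the jaw at ~(335,195). Next I fit the stage frame.

```bash
python3 - <<'E'
from h import *
for n in("top","scene"):
    d=np.load(n+".npz"); W=d["W"]; F=d["F"].astype(int)
    P=W.reshape(-1,3); C=F.reshape(-1,3)
    ok=np.isfinite(P[:,0])&(P[:,0]>.36)&(P[:,0]<.72)&(P[:,1]>-.16)&(P[:,1]<.1)
    P=P[ok];C=C[ok]
    dk=P[(P[:,2]>.024)&(P[:,2]<.09)]
    r=cv2.minAreaRect(dk[:,:2].astype(np.float32)*1000); print(n,"slab",r)
    print("deck z",np.median(dk[:,2][dk[:,2]<.033]))
    br=C.min(1)>130
    q=P[br&(P[:,2]>.03)]
    # press bar: z .049-.056, grey
    ang=r[2]; 
    for lo,hi,nm in((.046,.057,"barish"),(.058,.070,"tall"),(.0395,.0445,"stop/..")):
        m=(P[:,2]>lo)&(P[:,2]<hi); 
        mask=P[m]; print(nm,m.sum())
        lab=cv2.connectedComponents
        from scipy.cluster.hierarchy import fclusterdata
        if len(mask)>5:
            k=fclusterdata(mask[:,:2],.006,'distance',method='single')
            for i in set(k):
                c=mask[k==i]
                if len(c)>8:
                    rr=cv2.minAreaRect(c[:,:2].astype(np.float32)*1000); print("  ",len(c),c.mean(0).round(4),np.round(rr[0],1),np.round(rr[1],1),round(rr[2],1))
E
```

```text
top slab ((541.7206420898438, -18.0821533203125), (258.8765563964844, 233.81085205078125), 0.029846524819731712)
deck z 0.03046695959690593
barish 1953
   16 [ 0.5322 -0.1062  0.0496] [ 534.  -106.7] [15.4  8.8] 4.5
   14 [ 0.4853 -0.0438  0.0521] [485.3 -43.9] [ 0.1 25.7] 0.9
   180 [ 0.6222 -0.1047  0.0498] [ 624.2 -105. ] [34.  34.3] 88.8
   1738 [0.5038 0.0188 0.0527] [526.9  13.7] [ 70.5 210.7] 75.4
tall 121
   40 [ 0.4876 -0.0392  0.0643] [486.9 -40. ] [ 3.6 34.3] 0.3
   68 [ 0.6238 -0.1055  0.0663] [ 623.7 -105.4] [15.8 16. ] 88.5
stop/.. 272
   37 [ 0.533  -0.1069  0.0425] [ 533. -108.] [21.  16.5] 27.1
   192 [ 0.6333 -0.0394  0.0424] [633.6 -40.2] [14.8 54.3] 0.1
scene slab ((541.4686279296875, -17.755813598632812), (264.0240783691406, 235.2698211669922), 0.028771797195076942)
deck z 0.030997832839114836
barish 1314
   30 [ 0.5374 -0.111   0.0514] [ 537.  -111.5] [12.   7.8] 79.4
   202 [ 0.6303 -0.1086  0.0507] [ 626.8 -108. ] [34.3 30.3] 69.0
   82 [ 0.4897 -0.0411  0.0516] [489.4 -40.3] [ 5.1 36.6] 0.7
   274 [ 0.6137 -0.0156  0.0538] [615.3 -16.6] [56.9 34.6] 85.9
   725 [0.4952 0.0214 0.0526] [508.1  24.1] [ 49.2 166. ] 87.8
tall 189
   78 [ 0.6269 -0.1073  0.0656] [ 625.8 -107.2] [17.2 16.7] 54.2
   39 [ 0.5379 -0.1111  0.0642] [ 537.8 -110.7] [11.3  6.2] 84.1
   72 [ 0.4889 -0.0406  0.0624] [488.2 -40.4] [ 7.7 35.1] 0.3
stop/.. 392
   39 [ 0.4896 -0.0409  0.0422] [490.2 -40.5] [ 7.1 37.2] 0.8
   44 [ 0.5389 -0.1115  0.0427] [ 536.6 -111. ] [20.8 19.5] 84.4
   10 [0.557  0.0006 0.0416] [5.573e+02 2.000e-01] [10.7  5.1] 42.5
   49 [ 0.6378 -0.1099  0.0419] [ 636.  -108.8] [34.4 14.2] 80.1
   15 [ 0.6116 -0.0413  0.0419] [609.1 -43.5] [16.6  8. ] 29.3
   22 [0.6319 0.004  0.0421] [631.9   3.4] [14.5  6.6] 63.6
   210 [ 0.6362 -0.0407  0.0425] [634.5 -39.9] [17.8 56.8] 0.9
```

Stage origin ≈ (0.541, −0.040) and yaw ≈ 0. The lip's rear face is at x ≈ 0.4845, so the holder sits at stage x ≈ −6 mm. The bar's mid-width is at y ≈ +0.031. I approach above it with the tool turned −23.7°, opening ≈ 0.67.

{"op": "play_rows", "data": {"targets": [[0.014,0.038,-0.002,0,0,-4.74,0.67],[0.028,0.076,-0.004,0,0,-9.48,0.67],[0.042,0.114,-0.006,0,0,-14.22,0.67],[0.056,0.151,-0.008,0,0,-18.96,0.67],[0.071,0.189,-0.01,0,0,-23.7,0.67]], "newtons": 40}}

```text
time_s: 1.3
tcp_pos: [0.3225, -0.3819, 0.2214]
orientation: [0.0, 1.0, -0.002, 0.0]
ft_force: [1.3, -0.4, -0.3]
width: 0.0573
```

{"op": "play_rows", "data": {"targets": [[0.014,0.038,-0.003,0,0,0,0.67],[0.028,0.076,-0.006,0,0,0,0.67],[0.042,0.114,-0.009,0,0,0,0.67],[0.056,0.151,-0.012,0,0,0,0.67],[0.071,0.189,-0.015,0,0,0,0.67]]}}

```text
time_s: 1.8
tcp_pos: [0.3936, -0.1928, 0.2064]
orientation: [0.0, 1.0, -0.0, 0.0]
ft_force: [1.4, -0.6, -0.3]
width: 0.0575
```

{"op": "play_rows", "data": {"targets": [[0.014,0.038,-0.008,0,0,0,0.67],[0.028,0.076,-0.016,0,0,0,0.67],[0.042,0.114,-0.024,0,0,0,0.67],[0.056,0.151,-0.032,0,0,0,0.67],[0.07,0.19,-0.04,0,0,0,0.67]]}}

```text
time_s: 2.3
tcp_pos: [0.4638, -0.0028, 0.1662]
orientation: [0.0, 1.0, -0.0, 0.0]
ft_force: [1.9, -0.2, 0.4]
width: 0.0567
```

```bash
python3 - <<'E'
from h import *
o=observe(); print(o["time_s"],o["tcp_pos"],o["orientation"],o["width"],o["ft_force"],o["joint_positions"])
s=snapshot("wrist"); save("w1.png",s["frame"]); np.savez("w.npz",W=cloud(s),F=s["frame"])
W=cloud(s);P=W.reshape(-1,3);P=P[np.isfinite(P[:,0])]
for lo,hi,x0,x1,y0,y1 in((.059,.068,.44,.53,-.07,-.01),(.049,.056,.41,.55,.01,.06),(.0395,.0445,.6,.66,-.08,.0)):
    q=P[(P[:,2]>lo)&(P[:,2]<hi)&(P[:,0]>x0)&(P[:,0]<x1)&(P[:,1]>y0)&(P[:,1]<y1)]
    if len(q)>5: print(len(q),cv2.minAreaRect(q[:,:2].astype(np.float32)*1000),np.percentile(q,[2,98],0).round(4).tolist())
E
```

```text
2.3 [ 0.46378058 -0.00281168  0.16618294] [ 1.32423834e-05  9.99999938e-01 -1.62650611e-04  3.11929726e-04] 0.056668147937821434 [ 1.86704508 -0.21601857  0.35481175] [ 0.00747134  0.36625162 -0.16131195  2.07028547  0.08845862  0.71072545
 -1.78151129]
353 ((487.8572082519531, -41.67724609375), (5.528306007385254, 35.539154052734375), 0.6600247025489807) [[0.4854, -0.0587, 0.0598], [0.4905, -0.0246, 0.0659]]
5745 ((488.1465759277344, 28.380020141601562), (122.81830596923828, 36.75750732421875), 0.0005435813800431788) [[0.4296, 0.0107, 0.0513], [0.535, 0.0457, 0.0541]]
```

View pics/w1.png

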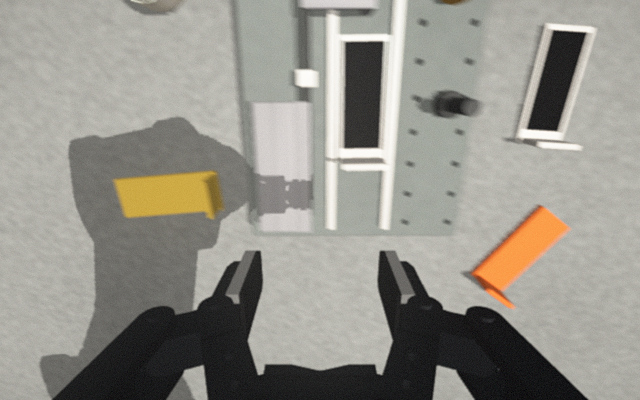

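The wrist picture shows the two fingers straddling in line with the bar (~(282,165)) and the lip (~(362,167)). The refined lip is x 0.485, y −0.042 and the bar mid-width is y 0.028, so I shift −4 mm in y and descend.

{"op": "play_rows", "data": {"targets": [[0,-0.004,-0.025,0,0,0,0.67],[0,-0.004,-0.05,0,0,0,0.67],[0,-0.004,-0.075,0,0,0,0.67],[0,-0.004,-0.095,0,0,0,0.67],[0,-0.004,-0.105,0,0,0,0.67]]}}

```text
time_s: 2.85
tcp_pos: [0.4628, -0.0083, 0.06]
orientation: [0.0, 1.0, 0.0, -0.001]
ft_force: [0.3, 0.2, 1.3]
width: 0.057
```

{"op": "play_rows", "data": {"targets": [[0,0,-0.002,0,0,0,0.67],[0,0,-0.004,0,0,0,0.67],[0,0,-0.006,0,0,0,0.67],[0,0,-0.008,0,0,0,0.67],[0,0,-0.01,0,0,0,0.67]]}}

```text
time_s: 3.35
tcp_pos: [0.4636, -0.0083, 0.0516]
orientation: [-0.0, 1.0, 0.0, 0.0]
ft_force: [0.6, -0.7, 0.3]
width: 0.0571
```

{"op": "play_rows", "data": {"targets": [[0,0,-0.001,0,0,0,0.67],[0,0,-0.002,0,0,0,0.67],[0,0,-0.003,0,0,0,0.67],[0,0,-0.004,0,0,0,0.67],[0,0,-0.005,0,0,0,0.67]]}}

```text
time_s: 3.85
tcp_pos: [0.4633, -0.0081, 0.0464]
orientation: [-0.0, 1.0, 0.0, 0.0]
ft_force: [-2.1, 0.7, 8.5]
width: 0.0572
```

{"op": "play_rows", "data": {"targets": [[0,0,-0.001,0,0,0,0.67],[0,0,-0.002,0,0,0,0.67],[0,0,-0.003,0,0,0,0.67],[0,0,-0.003,0,0,0,0.67],[0,0,-0.003,0,0,0,0.67]]}}

```text
time_s: 4.35
tcp_pos: [0.4634, -0.0078, 0.0436]
orientation: [-0.0, 1.0, 0.0, 0.0]
ft_force: [-1.5, 2.5, 12.0]
width: 0.0574
```

```bash
cat > m.py <<'E'
from h import *
import sys
o=observe(); print(o["time_s"],o["tcp_pos"].round(4),o["ft_force"].round(2),o["width"])
for n in ("wrist","top","scene"):
    s=snapshot(n); W=cloud(s); P=W.reshape(-1,3)
    np.savez(n+"_l.npz",W=W,F=s["frame"]); save(sys.argv[1]+n+".png",s["frame"])
    ok=np.isfinite(P[:,0]); P=P[ok]
    def box(a,b,c,d,e,f): return P[(P[:,0]>a)&(P[:,0]<b)&(P[:,1]>c)&(P[:,1]<d)&(P[:,2]>e)&(P[:,2]<f)]
    b=box(.49,.533,.012,.046,.036,.06)
    if len(b)>20:
        A=np.c_[b[:,1]-.029,np.ones(len(b))]; c=np.linalg.lstsq(A,b[:,2],rcond=None)[0]
        print(n,"bar mid z %.4f slope %.3f n%d"%(c[1],c[0],len(b)))
    j=box(.598,.616,-.05,-.03,.044,.075)
    if len(j)>5: print(n,"jaw top z",np.median(j[:,2]).round(4),len(j))
    l=box(.478,.54,-.057,-.027,.058,.068)
    if len(l)>5: print(n,"lip x pct",np.percentile(l[:,0],[5,50,95]).round(4),len(l))
E
python3 m.py a
```

```text
4.35 [ 0.4634 -0.0078  0.0436] [-1.5   2.45 12.05] 0.0574157975050725
wrist bar mid z 0.0473 slope -0.212 n6596
wrist lip x pct [0.4861 0.4895 0.4907] 1158
top jaw top z 0.064 62
scene bar mid z 0.0481 slope -0.214 n156
scene jaw top z 0.0593 110
scene lip x pct [0.486  0.4894 0.491 ] 61
```

Clip angle ≈ 0.21 rad (bar slope). I press 1 mm more, then push slowly along +x.

{"op": "play_rows", "data": {"targets": [[0,0,-0.001,0,0,0,0.67],[0.002,0,-0.001,0,0,0,0.67],[0.004,0,-0.001,0,0,0,0.67],[0.006,0,-0.001,0,0,0,0.67],[0.008,0,-0.001,0,0,0,0.67]]}}

```text
time_s: 5.0
tcp_pos: [0.4703, -0.0078, 0.0424]
orientation: [-0.0, 1.0, 0.0, -0.001]
ft_force: [-6.4, 3.1, 11.5]
width: 0.0576
```

{"op": "play_rows", "data": {"targets": [[0.002,0,0,0,0,0,0.67],[0.004,0,0,0,0,0,0.67],[0.006,0,0,0,0,0,0.67],[0.008,0,0,0,0,0,0.67],[0.01,0,0,0,0,0,0.67]]}}

```text
time_s: 5.5
tcp_pos: [0.4801, -0.0078, 0.0423]
orientation: [-0.0, 1.0, 0.0, -0.001]
ft_force: [-10.3, 4.4, 13.4]
width: 0.0574
```

```bash
python3 m.py b
```

```text
5.5 [ 0.4801 -0.0078  0.0423] [-10.31   4.39  13.35] 0.05740080280858542
wrist bar mid z 0.0456 slope -0.303 n5826
wrist lip x pct [0.4856 0.4955 0.4975] 1518
top jaw top z 0.0662 64
scene bar mid z 0.0467 slope -0.301 n164
scene jaw top z 0.0615 114
scene lip x pct [0.4847 0.4953 0.4982] 81
```

The holder is moving (lip ≈ +7 mm), and the clip at ~0.28–0.30 is a bit deep. I ease up 1 mm and continue.

{"op": "play_rows", "data": {"targets": [[0,0,0.001,0,0,0,0.67],[0.002,0,0.001,0,0,0,0.67],[0.004,0,0.001,0,0,0,0.67],[0.006,0,0.001,0,0,0,0.67],[0.008,0,0.001,0,0,0,0.67]]}}

```text
time_s: 6.15
tcp_pos: [0.4882, -0.0079, 0.0433]
orientation: [-0.0, 1.0, 0.0, -0.001]
ft_force: [-7.1, 3.1, 11.8]
width: 0.0574
```

```bash
python3 m.py c
```

```text
6.15 [ 0.4882 -0.0079  0.0433] [-7.11  3.07 11.78] 0.0574308163820616
wrist bar mid z 0.0472 slope -0.250 n5543
wrist jaw top z 0.0602 437
wrist lip x pct [0.487  0.5031 0.5055] 1578
top jaw top z 0.0645 59
scene bar mid z 0.0485 slope -0.248 n173
scene jaw top z 0.0585 112
scene lip x pct [0.4863 0.5037 0.5064] 81
```

{"op": "play_rows", "data": {"targets": [[0.002,0,0,0,0,0,0.67],[0.004,0,0,0,0,0,0.67],[0.006,0,0,0,0,0,0.67],[0.008,0,0,0,0,0,0.67],[0.01,0,0,0,0,0,0.67]]}}

```text
time_s: 6.8
tcp_pos: [0.4982, -0.0079, 0.0433]
orientation: [-0.0, 1.0, 0.0, -0.001]
ft_force: [-10.0, 3.6, 13.5]
width: 0.0572
```

{"op": "play_rows", "data": {"targets": [[0.002,0,0,0,0,0,0.67],[0.004,0,0,0,0,0,0.67],[0.006,0,0,0,0,0,0.67],[0.008,0,0,0,0,0,0.67],[0.01,0,0,0,0,0,0.67]]}}

```text
time_s: 7.3
tcp_pos: [0.5082, -0.0079, 0.0434]
orientation: [-0.0, 1.0, 0.0, -0.001]
ft_force: [-8.9, 1.8, 13.9]
width: 0.0575
```

```bash
python3 m.py d; python3 - <<'E'
import cv2,numpy as np
a=cv2.imread("pics/dscene.png")[150:280,200:360]; b=cv2.imread("pics/dwrist.png")
a=cv2.resize(a,(492,400),interpolation=2); b=b[:,100:]; b=cv2.resize(b,(300,222))
c=np.zeros((400,792,3),np.uint8); c[:,:492]=a; c[:222,492:]=b; cv2.imwrite("pics/v3.png",c)
E
```

```text
7.3 [ 0.5082 -0.0079  0.0434] [-8.88  1.82 13.88] 0.057507188899257426
wrist bar mid z 0.0474 slope -0.262 n3615
wrist jaw top z 0.0653 2063
wrist lip x pct [0.507  0.5232 0.5255] 1564
scene bar mid z 0.0489 slope -0.275 n157
scene jaw top z 0.0606 119
scene lip x pct [0.507  0.5242 0.5261] 88
```

View pics/v3.png

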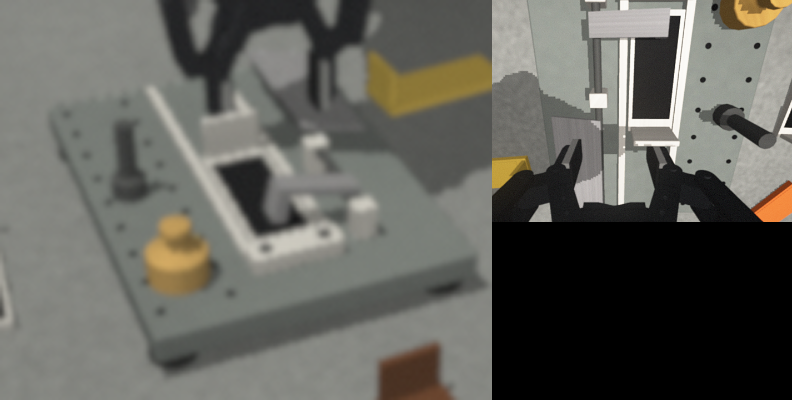

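The holder is under the raised jaw with the fingers well placed (jaw at ~(290,190) in the composite), about 6 mm short of home. I continue at 1.2 mm/row and watch the x force.

{"op": "play_rows", "data": {"targets": [[0.001,0,0,0,0,0,0.67],[0.002,0,0,0,0,0,0.67],[0.003,0,0,0,0,0,0.67],[0.004,0,0,0,0,0,0.67],[0.005,0,0,0,0,0,0.67]]}}

```text
time_s: 7.95
tcp_pos: [0.5131, -0.0079, 0.0433]
orientation: [-0.0, 1.0, 0.0, -0.001]
ft_force: [-7.2, 2.6, 12.6]
width: 0.0572
```

{"op": "play_rows", "data": {"targets": [[0.0005,0,0,0,0,0,0.67],[0.001,0,0,0,0,0,0.67],[0.0015,0,0,0,0,0,0.67],[0.002,0,0,0,0,0,0.67],[0.002,0,0,0,0,0,0.67]]}}

```text
time_s: 8.45
tcp_pos: [0.5147, -0.0079, 0.0432]
orientation: [-0.0, 1.0, 0.0, -0.002]
ft_force: [-10.6, 2.8, 13.3]
width: 0.0574
```

{"op": "play_rows", "data": {"targets": [[0.0005,0,0,0,0,0,0.67],[0.001,0,0,0,0,0,0.67],[0.0015,0,0,0,0,0,0.67],[0.002,0,0,0,0,0,0.67],[0.002,0,0,0,0,0,0.67]]}}

```text
time_s: 8.95
tcp_pos: [0.5148, -0.008, 0.043]
orientation: [0.0, 1.0, 0.0, -0.003]
ft_force: [-22.6, 3.5, 20.7]
width: 0.0573
```

```bash
python3 m.py e
```

```text
8.95 [ 0.5148 -0.008   0.043 ] [-22.64   3.51  20.66] 0.05726194739754328
wrist bar mid z 0.0470 slope -0.282 n2998
wrist jaw top z 0.0663 1874
wrist lip x pct [0.5129 0.5298 0.532 ] 1590
scene bar mid z 0.0487 slope -0.297 n139
scene jaw top z 0.0602 106
scene lip x pct [0.5143 0.5302 0.5328] 87
```

Force jumped to 23 N with the TCP stalled and lip rear at ≈ 0.527 (expected home 0.526), so it is against the stop. I back off the lip with the bar still held, and check before releasing.

{"op": "play_rows", "data": {"targets": [[-0.002,0,0,0,0,0,0.67],[-0.003,0,0,0,0,0,0.67],[-0.004,0,0,0,0,0,0.67],[-0.005,0,0,0,0,0,0.67],[-0.006,0,0,0,0,0,0.67]]}}

```text
time_s: 9.6
tcp_pos: [0.5142, -0.0078, 0.0441]
orientation: [-0.0, 1.0, 0.0, 0.002]
ft_force: [7.1, 1.1, 10.3]
width: 0.057
```

```bash
python3 m.py f
```

```text
9.6 [ 0.5142 -0.0078  0.0441] [ 7.11  1.09 10.31] 0.057029014490489
wrist bar mid z 0.0486 slope -0.208 n3095
wrist jaw top z 0.0635 1890
wrist lip x pct [0.5115 0.5295 0.5319] 1578
scene bar mid z 0.0498 slope -0.210 n139
scene jaw top z 0.0585 108
scene lip x pct [0.518  0.53   0.5324] 89
```

{"op": "play_rows", "data": {"targets": [[-0.001,0,0,0,0,0,0.67],[-0.002,0,0,0,0,0,0.67],[-0.003,0,0,0,0,0,0.67],[-0.004,0,0,0,0,0,0.67],[-0.004,0,0,0,0,0,0.67]]}}

```text
time_s: 10.25
tcp_pos: [0.5104, -0.0077, 0.0442]
orientation: [-0.0, 1.0, 0.0, 0.002]
ft_force: [5.5, 1.6, 11.1]
width: 0.0575
```

```bash
python3 m.py g
```

```text
10.25 [ 0.5104 -0.0077  0.0442] [ 5.5   1.59 11.15] 0.057451731752351444
wrist bar mid z 0.0487 slope -0.197 n3461
wrist jaw top z 0.063 2001
wrist lip x pct [0.5095 0.5292 0.5319] 1663
scene bar mid z 0.0497 slope -0.210 n151
scene jaw top z 0.0598 100
scene lip x pct [0.5155 0.5295 0.5325] 94
```

The holder stays home, and the finger is clear of the lip. Now I let the clip up slowly and retreat.

{"op": "play_rows", "data": {"targets": [[0,0,0.001,0,0,0,0.67],[0,0,0.002,0,0,0,0.67],[0,0,0.003,0,0,0,0.67],[0,0,0.005,0,0,0,0.67],[0,0,0.007,0,0,0,0.67]]}}

```text
time_s: 10.9
tcp_pos: [0.508, -0.0083, 0.0503]
orientation: [0.0, 1.0, 0.0, -0.0]
ft_force: [0.2, -0.3, 0.1]
width: 0.0572
```

{"op": "play_rows", "data": {"targets": [[-0.002,0,0.005,0,0,0,0.67],[-0.004,0,0.015,0,0,0,0.67],[-0.008,0,0.03,0,0,0,0.67],[-0.01,0,0.05,0,0,0,0.67],[-0.01,0,0.07,0,0,0,0.67]]}}

```text
time_s: 11.4
tcp_pos: [0.4977, -0.0083, 0.1216]
orientation: [0.0, 1.0, 0.0, -0.0]
ft_force: [-0.1, 0.9, 0.3]
width: 0.0574
```

{"op": "play_rows", "data": {"targets": [[0,0,0.02,0,0,0,0.67],[-0.01,0,0.04,0,0,0,0.67],[-0.02,0,0.06,0,0,0,0.67],[-0.03,0,0.08,0,0,0,0.67],[-0.03,0,0.08,0,0,0,0.67]]}}

```text
time_s: 11.9
tcp_pos: [0.4682, -0.0083, 0.2031]
orientation: [0.0, 1.0, -0.0, 0.002]
ft_force: [0.8, -0.1, -0.0]
width: 0.0571
```

```bash
python3 m.py h; python3 - <<'E'
import cv2,numpy as np
a=cv2.imread("pics/hscene.png")[150:280,200:360]; b=cv2.imread("pics/hwrist.png")
a=cv2.resize(a,(492,400),interpolation=2); b=b[:,100:]; b=cv2.resize(b,(300,222))
c=np.zeros((400,792,3),np.uint8); c[:,:492]=a; c[:222,492:]=b; cv2.imwrite("pics/v4.png",c)
E
```

```text
11.9 [ 0.4682 -0.0083  0.2031] [ 0.82 -0.1  -0.04] 0.05707274296296319
wrist bar mid z 0.0505 slope -0.088 n1735
wrist jaw top z 0.0594 453
wrist lip x pct [0.5268 0.5294 0.5316] 244
top jaw top z 0.0598 42
scene bar mid z 0.0510 slope -0.095 n168
scene jaw top z 0.057 98
scene lip x pct [0.5269 0.5308 0.5323] 64
```

View pics/v4.png

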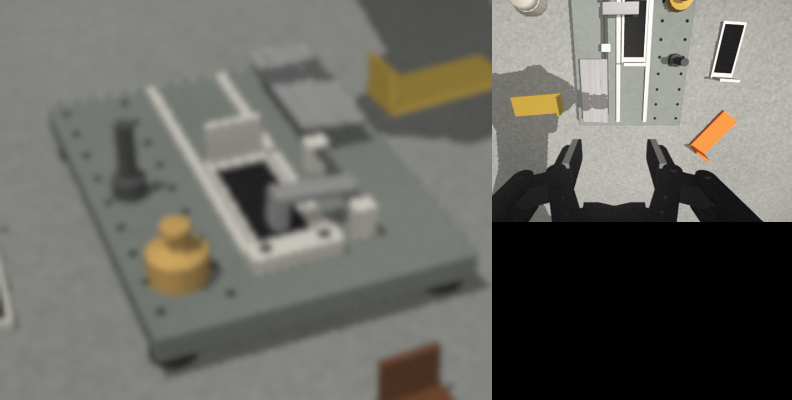

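The holder is at the stop with the jaw resting on the plate (clip ≈ 0.09–0.10, its clamped value). The arm is clear, and the weight and stylus are unmoved.

```bash
python3 -c "
from station import hand_in
print(hand_in())"
```

```text
the job is handed in; nothing more can be done
None
```

The holder is loaded and clamped against the end stop, and the job is handed in; `hand_in()` gives no verdict.

**How it went:** One fingertip held the press bar down, with the clip between about 0.2 and 0.3 rad by bar slope. The other pushed the holder about 42 mm by its lip. At the stop the push force rose to 23 N and the arm stalled. I backed off the lip, let the clip up and drew away, at 11.9 s.

**Last checks:**
- **Holder:** the lip's rear face is at x ≈ 0.527 against an expected 0.526 when home. It did not move when I released the clip.
- **Clip:** it reads about 0.09 rad by bar slope, which fits the clamped value of 0.10. I had no way to measure the clamping force itself.
- **Arm:** the force reads about 0 and the fingers are well clear.
- **Loose things:** the weight, stylus and spare look unmoved in the last pictures. The solvent is only partly in view. I judged these by eye and did not measure them again.

**What disagreed:** during the push the clip briefly read about 0.30 rad, over the suggested 0.28 but under its stop at 0.32. I eased off 1 mm. Against the end stop it again read 0.28 to 0.30. The cameras also differ by 1 to 3 mm on bar height and by more on jaw height, so I relied on bar slope and force.

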